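# Unlock and set the iris ring of a bench lens station

### The job

On the lens station, pull the sprung T-handle plunger up and twist it anticlockwise into its rest notch so that it stays up by itself, which frees the slim iris ring. Then turn that ring by its lever until the lever lines up with the pointer on the fixed ring above it, and leave it there. Keep the robot off the fixed rings above (pointer included) and below the slim ring, and leave everything else on the bench where it is.

Things in the scene. Friction and masses are not known exactly. Their poses are not given: they have to be found in the camera images.
- handle_center (a point): Centre of the plunger's black T-handle bar: 46 mm long (this point's x axis), 10 mm wide, 22 mm tall, 109 mm above the table when down, turning on an upright 10 mm steel stem through this point. Below it stands a notched steel collar, 40 mm diameter; with the plunger down its highest walls end 26 mm below this point, its ordinary rim 31 mm below.
- plunger (a joint): How far the plunger is pulled up, m: 0 = down, its pin locking the iris ring; 0.020 = top stop. A spring pulls it down: 5.5 N at 0, 10.5 N at the top. Above 0.009 the pin is clear of the ring. The handle's cross-pin passes over the collar's rim from 0.014 up (lift by 0.016 to 0.018); at rest in the notch it reads 0.011.
- handle (a joint): Twist of the T-handle about the vertical, in rad, anticlockwise seen from above: 0 = cross-pin in the deep slots (it can drop fully), 1.2 = cross-pin over the middle of the shallow rest notches, 1.3 = end stop. The notches take the pin from about 1.06 to 1.3. It turns freely only when the plunger is lifted.
- lens_axis (a point): Point on the upright axis of the lens at the slim ring's height, 44 mm above the table. Below it is the middle of a dark steel base plate 260 (this point's x) x 240 x 12 mm. The plunger's axis stands 70 mm from the lens axis, at 110 degrees anticlockwise from x; its aluminium bracket reaches out to 112 mm and is 62 mm high.
- iris_ring (a joint): Turn of the slim iris ring, rad, anticlockwise seen from above; 0 = where the plunger locks it, range -0.5 to 1.7 when freed. It has slight friction (about 1.5 N at the lever post) and stays where it is left.
- lever_post (a point): On the axis of the upright aluminium finger post (10 mm diameter, 41 to 85 mm above the table) near the lever's end, 90 mm from the lens axis, 70 mm above the table. x axis: from the lens axis out along the lever. The lever is a flat bar 10 mm wide, 6 mm thick, 44 mm above the table, reaching 97 mm from the lens axis.
- pointer_tip (a point): Tip of the small aluminium pointer on the upper fixed ring, 65 mm from the lens axis and 56 to 64 mm above the table; x axis points radially out. The lever is lined up when it points the same way out from the lens axis, straight below the pointer: 0.45 to 1.3 rad anticlockwise (seen from above) from its start.
- upper_ring: Fixed grey lens ring of 90 mm diameter, 50 to 70 mm above the table, with a glass lens in its top and the pointer on its rim; origin on the lens axis at table height. Not to be touched, pointer included.
- lower_ring: Fixed grey lens ring of 90 mm diameter, 12 to 38 mm above the table, under the slim aluminium ring (98 mm diameter, 39 to 49 mm high); origin on the lens axis at table height. Not to be touched.
- lens_cap: Bystander: black lens cap, a disc of 72 mm diameter and 11 mm height; origin under its centre.
- screwdriver: Bystander: small screwdriver, 160 mm long, lying along its x axis; origin under its middle.
- test_box: Bystander: aluminium box 90 x 60 x 34 mm with a brass socket; origin under its centre.
- multimeter: Bystander: blue hand-held multimeter 160 x 82 x 36 mm lying flat; origin under its centre.
- mug: Bystander: white mug, 80 mm diameter, 95 mm tall; origin under its centre.
- screw_jar: Bystander: clear jar, 50 mm diameter, 65 mm tall; origin under its centre.
- parts_tray: Bystander: grey divided tray 130 x 90 x 35 mm; origin under its centre.

How it is judged:
By the outcome, as a careful person would: the job done as asked, in the order asked, and still so for the second after the job is handed in, with the robot touching nothing.
It also fails if it takes over 58 s, if anything falls off the work surface, if the arm or the gripper's body presses on something with over 40 N, if the wrist force passes 120 N, or if a joint passes its speed limit or range.

### The arm

A 6-joint arm with a two-finger parallel gripper is mounted at the origin on the work surface. World frame = base frame: x ahead of the robot, y to its left, z up, the work surface at z = 0. Lengths are in m, angles in degrees, forces in N, time in s.
With the tool pointing down it reaches from about 0.3 to 0.75 m from the base axis. Payload 8.5 kg.
Tool frame: the origin (TCP) lies between the finger pads; the fingertips stand 25 mm ahead of it and the grasp point (between the pads) lies 6 mm ahead of it; x points along the fingers, y is the direction in which the jaws open and shut, and the axes are right-handed (so a half turn about x gives the same grasp; the last joint's range is limited). The gripper opens to 85 mm and grips with 20 to 120 N. Pads are 22 mm wide; open, the fingers measure 114 mm over their backs; the gripper's body (76 mm by 85 mm) begins 54 mm behind the grasp point. The pads swing forward as they close: fully open they stand 13 mm farther back than shut.
Start: joints at [56.075, 21.807, 74.336, -0, 83.858, -12.336], TCP at [0.202, 0.511, 0.231] pointing down, gripper open.
Joint ranges: [-178.18, 178.18], [-50.72, 133.34], [12.68, 142.11], [-81.47, 261.47], [9.98, 163.14], [-165.26, 165.26]. Speed limits (degrees/s): [136.94, 136.94, 180, 180, 180, 180].

### API

Orientations are given as a 3x3 rotation matrix whose columns are the frame's x, y, z axes.
In Python, from rig import sensors, get_image, workorder gives the robot as it stands.
- The arm moves only by the tool arm_command, never from a script. Its argument "plan" is a list that holds one entry, the list of rows, each a list of 6 numbers: the shift along the tool's x, y, z in units of 25 mm (1.0 is 25 mm), then the turn, a rotation vector about the tool's x, y, z in units of 6 degrees (1.0 is 6 degrees). In form: [[[dx, dy, dz, ax, ay, az], ...]]. A call has 1 to 10 rows; each row is the pose to reach, as a shift and turn from the pose commanded when the call began, along the tool's axes at that moment; what a row does not reach only later rows make up. A row lasts 1/10 s, in which the tool goes at most 50 mm and 8.59 degrees, less where a joint would pass 70% of its speed; a pose out of reach is approached as far as the arm can. A call with a gripper value outside its range is refused whole. "jaw" is the closure, from 0 (fully open) to 1 (shut), set as the call begins (left out, the last holds). The fingers move at their own pace and stop on an object; "newtons" is the grip in N (left out, the last holds). Time passes only in rows, so rows that repeat a pose let the fingers close. It gives the time, the measured TCP pose, the force and the opening at its end, in the units of the state.
- sensors.observe(): the state, without advancing time (a new reading comes with each control period).
- get_image(name): name is "scene" or "top"; returns a dict with "img" (384x512x3 uint8, red, green, blue), "fx", "fy", "cx", "cy" (pixels), "dist" ([k1, k2, p1, p2, k3] as OpenCV has them; the pictures are not rectified), "T" (4x4, takes a point from camera to world coordinates). Camera axes: x right, y up, looking along -z (the intrinsics and any distortion apply to the point x, -y, -z); pixel columns grow to the right and rows downward; lengths in m; the calibration is good to about 2 mm. A picture is of the moment at which its call begins. There is no depth.
- workorder.close_job(): hands the job in, once; it reports no verdict.
The state is a dict: "time_s": time; "q": joint angles; "qvel": joint speeds; "joint_efforts": joint torques, N m; "position": TCP position; "tool_rot": TCP orientation; "ft_force": force on the tool from outside, world axes, zero at the start; "wrist_torque": the same for the moment, N m; "grip_width": finger opening in m.
Only numpy, scipy, OpenCV 4.12 (cv2) and the standard library are available. Lean on these libraries where they do the work, as an engineer would, in place of code of your own. Each camera call takes 0.05 s, during which the arm holds its last target. There are 200 camera calls.

## Working session

There is one attempt and no reset: what is moved stays moved. The work goes in short steps, Python scripts to look and compute and a tool call to move; the robot and the scene stay as the last step left them, time stands still between calls to the robot, and variables do not carry over. Pictures are saved under pics/ and viewed, about 8 in all and at most 12, crops included, and the job is handed in when it is done.

Besides the shell and the picture viewer there is one more tool, called after "Emit:" as name([rows], argument=value, ...), one row to a line, values as JSON. arm_command: Moves the arm, as the interface text tells. Its arguments: {"type":"object","properties":{"plan":{"type":"array","items":{"type":"array","items":{"type":"array","items":{"type":"number"}}}},"jaw":{"type":"number"},"newtons":{"type":"number"}},"required":["plan"]}

```bash
mkdir -p pics; ls; python3 - <<'E'
from rig import sensors,get_image
import cv2,numpy as np
for n in("scene","top"):
    d=get_image(n); cv2.imwrite(f"pics/{n}0.png",cv2.resize(d["img"][:,:,::-1],None,fx=1.5,fy=1.5,interpolation=cv2.INTER_CUBIC))
    print(n,d["fx"],d["cx"],d["cy"],d["dist"],np.round(d["T"],3).tolist())
print(sensors.observe())
E
```

```text
pics
scene 423.61075175257423 261.09828895940325 186.40015072626682 [-0.10979147  0.          0.          0.          0.        ] [[-0.73, -0.437, 0.525, 1.223], [0.683, -0.489, 0.543, 0.682], [0.02, 0.755, 0.656, 0.942], [0.0, 0.0, 0.0, 1.0]]
top 498.8630891664922 260.839978591034 200.28209172775627 [0.00583539 0.         0.         0.         0.        ] [[-0.01, 0.99, -0.138, 0.343], [-1.0, -0.012, -0.01, -0.01], [-0.012, 0.138, 0.99, 1.586], [0.0, 0.0, 0.0, 1.0]]
{'time_s': 0.1, 'q': array([ 5.60759772e+01,  2.18371449e+01,  7.43780617e+01,  1.47454875e-06,
        8.38582459e+01, -1.23368583e+01]), 'qvel': array([ 0.06405147, -0.04859847, -0.21086805, -0.09364844,  0.10479202,
        0.03134807]), 'joint_efforts': array([ 2.28134493e-03, -4.49220979e+01, -2.31654185e+01, -2.66312572e-04,
        3.69863701e-03,  2.94415099e-05]), 'position': array([0.20221991, 0.51120096, 0.23018721]), 'tool_rot': array([[-7.15489434e-04,  3.67915807e-01,  9.29858832e-01],
       [-1.06375101e-03,  9.29858264e-01, -3.67916401e-01],
       [-9.99999178e-01, -1.25237857e-03, -2.73932950e-04]]), 'ft_force': array([0.83593144, 0.01179187, 0.50829642]), 'wrist_torque': array([ 0.01195075, -0.04693723, -0.03576068]), 'grip_width': 0.08535956267900473}
```

View pics/top0.png

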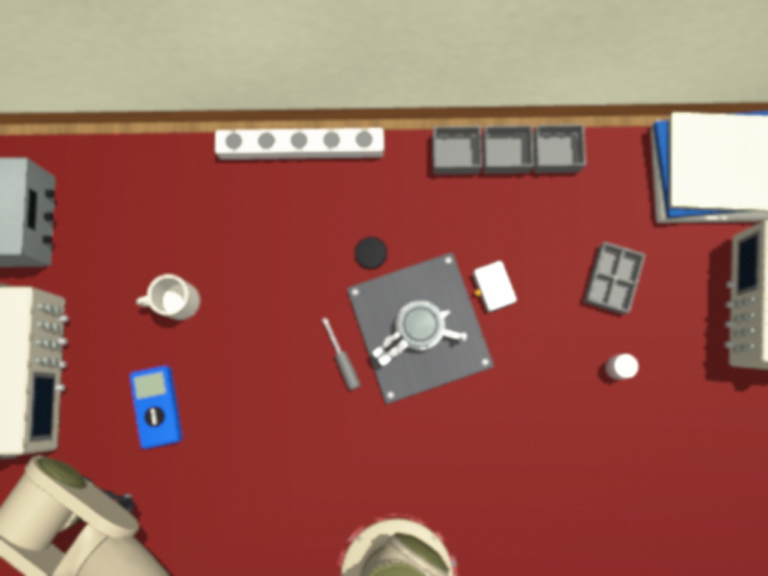

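View pics/scene0.png

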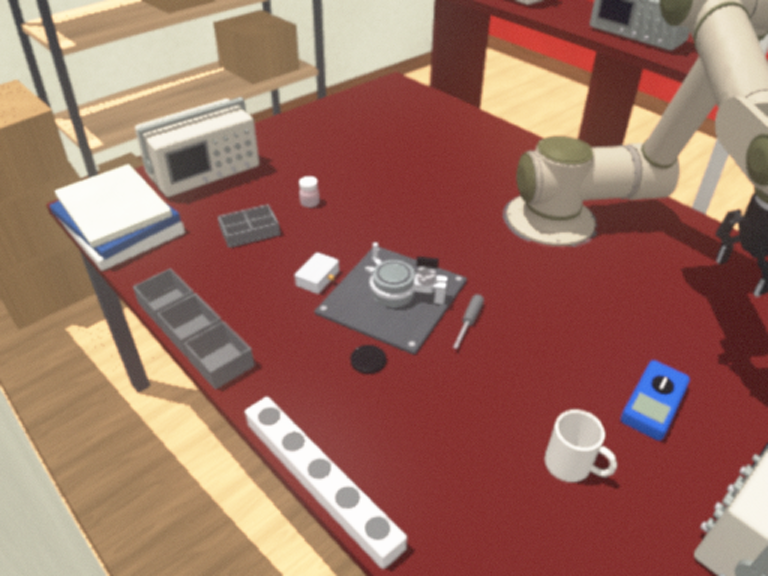

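Top view: base plate centred near (420,328), plunger bracket to the lower left (388,347), lever post near (462,338), pointer near (445,316), all in the 1.5x display. Next I'll take enlarged crops.

```bash
cat > h.py <<'E'
import cv2,numpy as np
from rig import sensors,get_image
def avg(n,k=4):
    d=get_image(n); im=d["img"].astype(float)
    for _ in range(k-1): im+=get_image(n)["img"]
    d["img"]=(im/k).astype(np.uint8); return d
def K(d): return np.array([[d["fx"],0,d["cx"]],[0,d["fy"],d["cy"]],[0,0,1.]])
def ray(d,uv):
    p=cv2.undistortPoints(np.array(uv,float).reshape(-1,1,2),K(d),np.array(d["dist"]))[:,0]
    T=np.array(d["T"]); v=np.c_[p[:,0],-p[:,1],-np.ones(len(p))]@T[:3,:3].T
    return T[:3,3],v
def plane(d,uv,z):
    o,v=ray(d,uv); return o+v*((z-o[2])/v[:,2:3])
def proj(d,X):
    T=np.array(d["T"]); c=(np.array(X,float).reshape(-1,3)-T[:3,3])@T[:3,:3]
    c=c*[1,-1,-1]; return cv2.projectPoints(c,np.zeros(3),np.zeros(3),K(d),np.array(d["dist"]))[0][:,0]
def crop(d,x0,y0,w,h,s): # display px -> (px+.5)/s-.5+x0
    return cv2.resize(np.ascontiguousarray(d["img"][y0:y0+h,x0:x0+w,::-1]),None,fx=s,fy=s,interpolation=cv2.INTER_CUBIC)
E
python3 - <<'E'
from h import *
d=avg("top"); cv2.imwrite("pics/c1.png",crop(d,228,165,105,105,5.7))
d=avg("scene"); cv2.imwrite("pics/c2.png",crop(d,205,155,110,80,7))
E
```

```text
(no output)
```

View pics/c1.png

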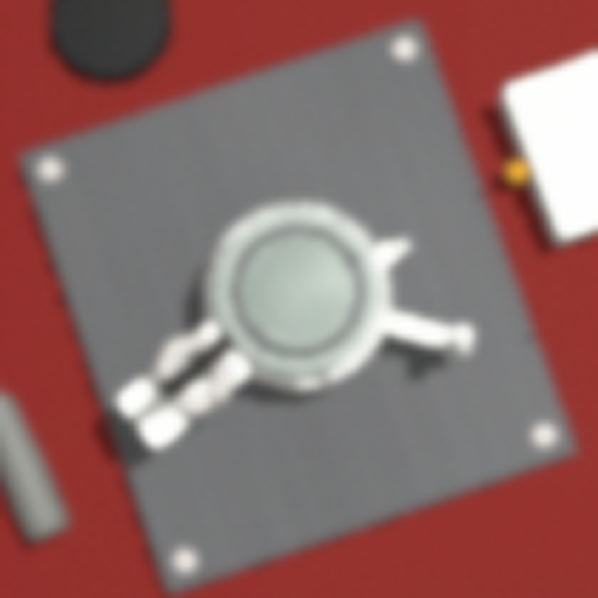

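View pics/c2.png

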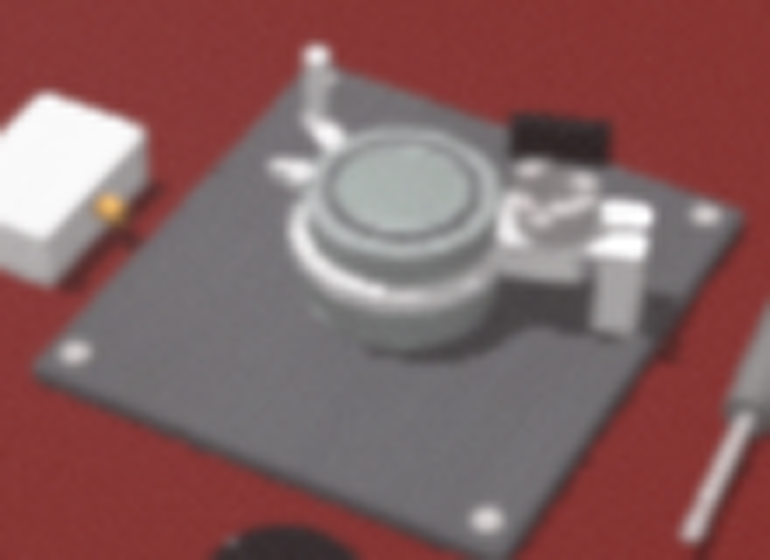

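c1 (top): bar is the dark strip between (150,400) and (225,345), lens centre (298,290), pointer tip (408,243), post top (462,337). c2 (scene): black bar at x 512–608, y 115–165; post top (316,52); pointer tip (275,167).

```bash
cat > m.py <<'E'
from h import *
t=avg("top",6); s=avg("scene",6)
hsv=cv2.cvtColor(t["img"],cv2.COLOR_RGB2HSV)
m=((hsv[...,1]<110)).astype(np.uint8); n,l=cv2.connectedComponents(m)
c=max(cv2.findContours((l==l[235,275]).astype(np.uint8),0,1)[0],key=cv2.contourArea)[:,0].astype(float)
P=plane(t,c,.012)[:,:2]
r=cv2.minAreaRect((P*1000).astype(np.float32)); print("plate",r)
C=np.array(r[0])/1000
a=r[2]%90; print("plate yaw cand",a,a-90)
f=lambda x,y:[(x+.5)/5.7-.5+228,(y+.5)/5.7-.5+165]
g=lambda x,y:[(x+.5)/7-.5+205,(y+.5)/7-.5+155]
# lens top from top view z=.07
def tri(u,v):
    o1,d1=ray(t,[u]);o2,d2=ray(s,[v]);d1=d1[0];d2=d2[0]
    k=np.linalg.lstsq(np.c_[d1,-d2],o2-o1,rcond=None)[0]
    a,b=o1+k[0]*d1,o2+k[1]*d2; return (a+b)/2,np.linalg.norm(a-b)
def rel(p): q=p[:2]-C; return np.hypot(*q),np.degrees(np.arctan2(q[1],q[0]))
for nm,u,v in(("post top",f(464,332),g(316,52)),("pointer",f(408,243),g(273,166))):
    p,e=tri(u,v); print(nm,p,e,rel(p))
print("lens",plane(t,[f(298,290)],.07)); 
print("post85",plane(t,[f(464,332)],.085),"ptr60",plane(t,[f(408,243)],.062),rel(plane(t,[f(408,243)],.062)[0]),rel(plane(t,[f(464,332)],.085)[0]))
# black bar in scene
g2=s["img"].max(2); m=np.zeros_like(g2); m[165:185,272:298]=(g2[165:185,272:298]<70)
ys,xs=np.nonzero(m); print("black scene px",len(xs),xs.min(),xs.max(),ys.min(),ys.max(),xs.mean(),ys.mean())
g3=t["img"].max(2); print(g3[222:238,250:272])
E
python3 m.py
```

```text
plate ((505.9559326171875, -51.736297607421875), (261.41796875, 241.821044921875), 18.455751419067383)
plate yaw cand 18.455751419067383 -71.54424858093262
post top [ 0.48228825 -0.13963193  0.08635948] 0.0016356132693497785 (np.float64(0.09102638002832512), np.float64(-105.07060029794569))
pointer [ 0.53310555 -0.1126873   0.06149372] 0.0016043205802853551 (np.float64(0.06672425293171154), np.float64(-65.99021110791908))
lens [[ 0.50680321 -0.0521213   0.07      ]]
post85 [[ 0.48185708 -0.13914092  0.085     ]] ptr60 [[ 0.53249062 -0.11206171  0.062     ]] (np.float64(0.06590329979823016), np.float64(-66.25726105098083)) (np.float64(0.09066599228295953), np.float64(-105.4143850686196))
black scene px 68 278 291 172 177 284.3970588235294 174.55882352941177
[[117 117 117 117 117 117 117 119 120 117 108 108 139 196 231 230 201 180
  186 185 168 151]
 [118 118 117 117 116 117 119 125 136 143 148 159 189 228 242 235 194 156
  168 185 180 160]
 [118 117 117 116 117 118 127 149 174 190 199 207 219 229 229 206 152 119
  142 175 186 175]
 [118 117 117 117 118 123 146 184 215 224 224 219 211 
[... 455 characters left out ...]
2  79  89 114 144 179 218 233
  242 246 241 212]
 [136 163 189 193 181 169 159 143 115  87  85 111 145 175 188 203 224 234
  236 232 210 161]
 [180 222 239 235 210 163 122  92  76  83 123 174 214 227 223 221 227 228
  218 186 144 104]
 [233 250 252 249 227 171 118  86  87 120 174 223 240 241 230 223 224 215
  178 133  97  81]
 [251 254 254 249 227 179 138 117 130 168 212 235 243 239 225 211 206 187
  148 111  95  90]
 [253 254 252 239 210 180 164 160 174 199 222 233 237 233 218 188 170 153
  130 115 110 108]
 [246 249 238 216 194 191 198 209 211 209 213 220 222 214 188 156 137 128
  121 118 118 117]
 [215 223 211 201 207 223 235 242 239 223 200 186 178 165 146 129 121 119
  118 119 119 119]]
```

```bash
cat > m2.py <<'E'
from h import *
t=avg("top",6); s=avg("scene",6)
C=np.array([.5062,-.0518]); b=np.radians(18.46+110); print("pred plunger",C+.07*np.array([np.cos(b),np.sin(b)]))
g=t["img"].max(2).astype(float)
w=np.clip(125-g,0,60); M=np.zeros_like(w)
cv2.line(M,(257,234),(267,225),1,4); w*=M
ys,xs=np.nonzero(w); W=w[ys,xs]; P=plane(t,np.c_[xs,ys],.12)[:,:2]
c=(P*W[:,None]).sum(0)/W.sum(); Q=P-c; S=(Q*W[:,None]).T@Q/W.sum(); e,v=np.linalg.eigh(S)
print("top bar",c,np.sqrt(e*12),np.degrees(np.arctan2(v[1,1],v[0,1])))
# scene: bar outline
m=(s["img"].max(2)<75).astype(np.uint8); m[:168]=0;m[182:]=0;m[:,:274]=0;m[:,296:]=0
print(s["img"].max(2)[168:182,274:296])
for yaw in(120,128,136):
    u=np.array([np.cos(np.radians(yaw)),np.sin(np.radians(yaw))]); H=C+.07*np.array([np.cos(b),np.sin(b)])
    n=np.array([-u[1],u[0]])
    X=[[*(H+i*.023*u+j*.005*n),z] for z in(.12,.098) for i in(-1,1) for j in(-1,1)]
    print(yaw,np.round(proj(s,X)-[274,168],1).tolist()); print(np.round(proj(t,X),1).tolist())
E
python3 m2.py
```

```text
pred plunger [0.46266223 0.00301298]
top bar [0.46112165 0.00354311] [0.0058982  0.03642428] 128.8973317125237
[[135 135 135 134 136 136 136 134 135 135 136 137 137 136 136 135 136 136
  135 136 136 135]
 [135 136 136 134 134 134 135 133 134 134 134 135 134 136 135 137 135 135
  136 136 134 135]
 [135 135 133 129 124 122 121 123 123 125 127 130 129 131 133 135 134 134
  135 135 135 135]
 [131 131 128 116  94  84  84  86  88  92 100 105 107 111 119 122 123 124
  128 134 135 136]
 [122 124 121 106  79  61  60  60  61  64  68  71  73  75  82  84  87  93
  112 130 135 134]
 [115 117 114  98  67  52  50  51  52  55  56  58  59  59  58  59  62  72
  104 128 135 135]
 [113 114 112  92  61  48  49  47  49  50  51  52  52  51  53  50  52  65
  101 129 135 135]
 [115 113 108  89  62  50  50  49  50  48  50  48  49  48  47  49  50  68
  104 128 135 135]
 [122 114 107  88  63  55  58  57  56  52  51  50  49  49  49  47  51  69
  102 128 135 136]
 [140 121 111  98  85  91 102 106  99  83  69  62  58  56  54  51  54  71
  103 127 134 134]
 [162 136 118 112 122 147 168 167 149 124 102  94  89  88  
[... 320 characters left out ...]
4.0, 3.5], [4.9, 1.6], [18.5, 6.5], [19.2, 4.5], [3.7, 9.0], [4.5, 7.0], [18.0, 12.0], [18.8, 10.0]]
[[267.7, 223.3], [269.4, 226.2], [254.2, 231.3], [255.9, 234.2], [267.6, 224.0], [269.4, 226.9], [254.4, 231.8], [256.1, 234.7]]
128 [[4.0, 4.2], [4.4, 2.2], [18.9, 5.9], [19.2, 3.8], [3.7, 9.6], [4.1, 7.6], [18.4, 11.3], [18.7, 9.3]]
[[266.8, 222.6], [269.0, 225.2], [254.6, 232.3], [256.8, 235.0], [266.8, 223.3], [268.9, 225.9], [254.8, 232.9], [256.9, 235.5]]
136 [[4.2, 4.8], [4.2, 2.8], [19.1, 5.2], [19.0, 3.2], [3.9, 10.3], [3.8, 8.3], [18.6, 10.7], [18.5, 8.6]]
[[265.9, 221.9], [268.4, 224.3], [255.2, 233.3], [257.7, 235.6], [265.9, 222.6], [268.4, 224.9], [255.4, 233.8], [257.8, 236.1]]
```

```bash
cat > go.py <<'E'
import sys,numpy as np
from rig import sensors
from scipy.spatial.transform import Rotation as Ro
# go.py x y z yaw : row to reach TCP pose pointing down with jaw axis at yaw
x,y,z,psi=map(float,sys.argv[1:5]); s=sensors.observe(); R=s["tool_rot"]
p=np.radians(psi); X=np.array([0,0,-1.]); Y=np.array([np.cos(p),np.sin(p),0]); T=np.c_[X,Y,np.cross(X,Y)]
print(np.round(np.r_[R.T@(np.array([x,y,z])-s["position"])/.025, np.degrees(Ro.from_matrix(R.T@T).as_rotvec())/6],3).tolist())
print("pos",s["position"].round(4),"yaw",np.degrees(np.arctan2(R[1,1],R[0,1])).round(2),"F",s["ft_force"].round(1),"w",round(s["grip_width"],4),"t",s["time_s"])
E
python3 go.py .462 .0032 .20 38.7
```

```text
[1.229, -15.08, 17.137, 4.952, -0.0, 0.0]
pos [0.2024 0.5114 0.2307] yaw 68.41 F [0.8 0.2 0.7] w 0.0856 t 1.7
```

Emit:
arm_command([
  [[1.2,-15.1,17.1,5,0,0],[1.2,-15.1,17.1,5,0,0],[1.2,-15.1,17.1,5,0,0],[1.2,-15.1,17.1,5,0,0],[1.2,-15.1,17.1,5,0,0],[1.2,-15.1,17.1,5,0,0],[1.2,-15.1,17.1,5,0,0],[1.2,-15.1,17.1,5,0,0],[1.2,-15.1,17.1,5,0,0],[1.2,-15.1,17.1,5,0,0]],
], jaw=0.4, newtons=60)

```text
time_s: 2.7
position: [0.4294, 0.0643, 0.2046]
tool_rot: [[0.001, 0.784, 0.621], [0.0, 0.621, -0.784], [-1.0, 0.001, 0.0]]
ft_force: [0.8, 0.5, -0.1]
grip_width: 0.0511
```

```bash
python3 go.py .462 .0032 .20 38.7
```

```text
[0.187, -0.496, 2.726, -0.051, 0.005, -0.007]
pos [0.4294 0.0643 0.2046] yaw 38.39 F [ 0.8  0.5 -0.1] w 0.0511 t 2.7
```

Emit:
arm_command([
  [[0.15,-0.5,2.73,0,0,0],[0.15,-0.5,2.73,0,0,0],[0.15,-0.5,2.73,0,0,0],[0.15,-0.5,2.73,0,0,0]],
])

```text
time_s: 3.1
position: [0.461, 0.0054, 0.2006]
tool_rot: [[-0.001, 0.784, 0.621], [0.0, 0.621, -0.784], [-1.0, -0.0, -0.001]]
ft_force: [0.7, 0.2, -0.2]
grip_width: 0.0512
```

```bash
python3 go.py .462 .0032 .118 38.7; python3 - <<'E'
from h import *
d=avg("scene",3); a=crop(d,215,100,110,110,5.4); t=avg("top",3); cv2.imwrite("pics/c3.png",a)
E
```

```text
[3.304, -0.024, 0.097, -0.054, -0.007, 0.002]
pos [0.461  0.0054 0.2006] yaw 38.38 F [ 0.7  0.2 -0.2] w 0.0512 t 3.1
```

View pics/c3.png

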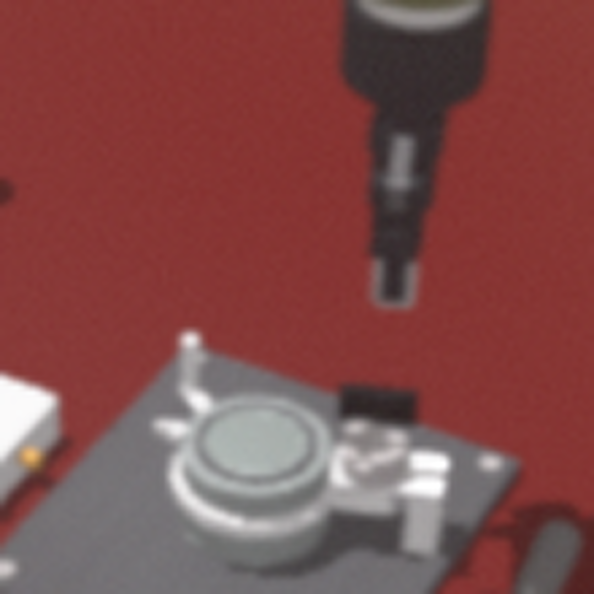

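View shows the gripper above the bar (tips at (395,305), bar centre (378,404)), lined up edge-on as planned. Descending.

Emit:
arm_command([
  [[1,0,0,0,0,0],[2,0,0,0,0,0],[2.7,0,0,0,0,0],[3.3,0,0,0,0,0],[3.3,0,0,0,0,0],[3.3,0,0,0,0,0]],
])

```text
time_s: 4.0
position: [0.4615, 0.0054, 0.1187]
tool_rot: [[0.0, 0.783, 0.622], [-0.0, 0.622, -0.783], [-1.0, 0.0, 0.0]]
ft_force: [-0.2, 0.7, 0.3]
grip_width: 0.0511
```

```bash
python3 go.py .462 .0032 .118 38.7
```

```text
[0.026, -0.039, 0.08, -0.043, 0.002, -0.001]
pos [0.4615 0.0054 0.1187] yaw 38.44 F [-0.2  0.7  0.3] w 0.0511 t 4.0
```

Emit:
arm_command([
  [[0.03,-0.04,0.08,-0.04,0,0],[0.03,-0.04,0.08,-0.04,0,0]],
])

```text
time_s: 4.2
position: [0.4622, 0.0027, 0.1181]
tool_rot: [[0.001, 0.781, 0.625], [-0.0, 0.625, -0.781], [-1.0, 0.001, 0.001]]
ft_force: [0.4, 0.9, -1.1]
grip_width: 0.0509
```

Emit:
arm_command([
  [[0,0,0,0,0,0],[0,0,0,0,0,0],[0,0,0,0,0,0],[0,0,0,0,0,0],[0,0,0,0,0,0],[0,0,0,0,0,0],[0,0,0,0,0,0],[0,0,0,0,0,0]],
], jaw=1, newtons=60)

```text
time_s: 5.0
position: [0.4621, 0.003, 0.1177]
tool_rot: [[0.001, 0.781, 0.625], [-0.0, 0.625, -0.781], [-1.0, 0.001, 0.001]]
ft_force: [0.1, 1.4, 4.9]
grip_width: 0.0062
```

```bash
python3 go.py .462 .0032 .135 38.7; python3 -c "
from rig import sensors;s=sensors.observe();print(s['wrist_torque'])"
```

```text
[-0.691, 0.003, -0.01, -0.008, 0.005, -0.006]
pos [0.4621 0.003  0.1177] yaw 38.65 F [0.1 1.4 4.9] w 0.0062 t 5.0
[ 0.32035915 -0.12097481  0.02078866]
```

Emit:
arm_command([
  [[0,0,0,0,0,0],[0,0,0,0,0,0],[0,0,0,0,0,0]],
])

```text
time_s: 5.3
position: [0.4621, 0.003, 0.1177]
tool_rot: [[0.001, 0.781, 0.625], [-0.0, 0.625, -0.781], [-1.0, 0.001, 0.001]]
ft_force: [1.7, 2.0, 5.0]
grip_width: 0.0062
```

```bash
python3 go.py .462 .0032 .135 38.7; python3 - <<'E'
from h import *
d=avg("scene",3); cv2.imwrite("pics/c4.png",crop(d,235,120,80,80,7))
E
```

```text
[-0.691, 0.003, -0.01, -0.009, 0.005, -0.006]
pos [0.4621 0.003  0.1177] yaw 38.65 F [1.7 2.  5. ] w 0.0062 t 5.3
```

View pics/c4.png

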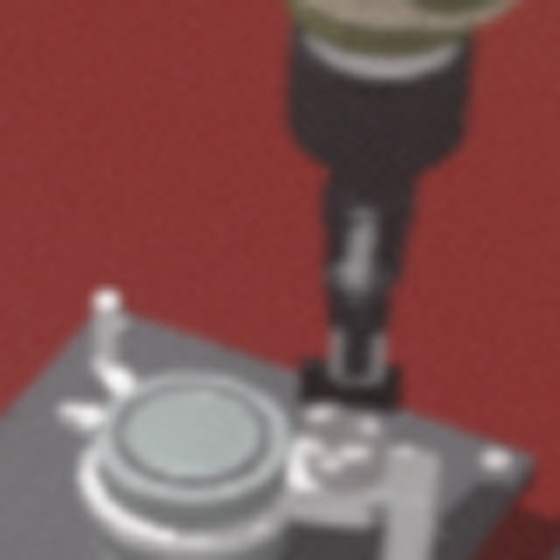

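c4: fingers sit on the middle of the bar (x 300–400, y 365–400), so it is gripped. Lifting 17 mm.

Emit:
arm_command([
  [[-0.15,0,0,0,0,0],[-0.3,0,0,0,0,0],[-0.45,0,0,0,0,0],[-0.6,0,0,0,0,0],[-0.7,0,0,0,0,0],[-0.7,0,0,0,0,0],[-0.7,0,0,0,0,0]],
])

```text
time_s: 6.15
position: [0.4617, 0.003, 0.1348]
tool_rot: [[-0.0, 0.781, 0.625], [0.0, 0.625, -0.781], [-1.0, -0.0, -0.0]]
ft_force: [3.7, 1.5, -10.4]
grip_width: 0.0062
```

```bash
python3 go.py .462 .003 .135 107.5; python3 -c "
from rig import sensors;s=sensors.observe();print(s['wrist_torque'])"
```

```text
[-0.009, 0.01, 0.007, -11.475, -0.004, -0.0]
pos [0.4617 0.003  0.1348] yaw 38.65 F [  3.7   1.5 -10.4] w 0.0062 t 6.15
[ 0.26340908 -0.75481165 -0.02459784]
```

Emit:
arm_command([
  [[0,0,0,-1,0,0],[0,0,0,-2,0,0],[0,0,0,-3,0,0],[0,0,0,-4,0,0],[0,0,0,-5,0,0],[0,0,0,-6,0,0],[0,0,0,-6,0,0]],
])

```text
time_s: 6.85
position: [0.4612, 0.0023, 0.1346]
tool_rot: [[-0.002, 0.264, 0.965], [-0.001, 0.965, -0.264], [-1.0, -0.002, -0.002]]
ft_force: [-0.7, -4.9, -10.4]
grip_width: 0.0054
```

```bash
python3 go.py .462 .003 .135 107.5; python3 -c "
from rig import sensors;s=sensors.observe();print(s['wrist_torque'])"
```

```text
[-0.016, 0.036, 0.024, -5.465, -0.02, 0.013]
pos [0.4612 0.0023 0.1346] yaw 74.71 F [ -0.7  -4.9 -10.4] w 0.0054 t 6.85
[-0.82515136 -0.07543881 -0.02135218]
```

Emit:
arm_command([
  [[0,0,0,-1,0,0],[0,0.03,0.02,-2,0,0],[0,0.03,0.02,-3,0,0],[0,0.03,0.02,-4,0,0],[0,0.03,0.02,-5,0,0],[0,0.03,0.02,-5.5,0,0],[0,0.03,0.02,-5.5,0,0],[0,0.03,0.02,-5.5,0,0]],
])

```text
time_s: 7.65
position: [0.4616, 0.0018, 0.1346]
tool_rot: [[-0.003, -0.301, 0.954], [-0.004, 0.954, 0.301], [-1.0, -0.003, -0.004]]
ft_force: [-3.3, -12.6, -11.5]
grip_width: 0.0058
```

```bash
python3 go.py .462 .003 .129 107.5; python3 - <<'E'
from h import *
s=sensors.observe();print(s['wrist_torque'])
d=avg("scene",3); a=crop(d,235,120,80,80,6);t=avg("top",3);cv2.imwrite("pics/c5.png",a)
E
```

```text
[0.224, 0.043, 0.032, -0.002, -0.038, 0.027]
pos [0.4616 0.0018 0.1346] yaw 107.49 F [ -3.3 -12.6 -11.5] w 0.0058 t 7.65
[-2.21723119  0.38264932 -0.07642084]
```

View pics/c5.png

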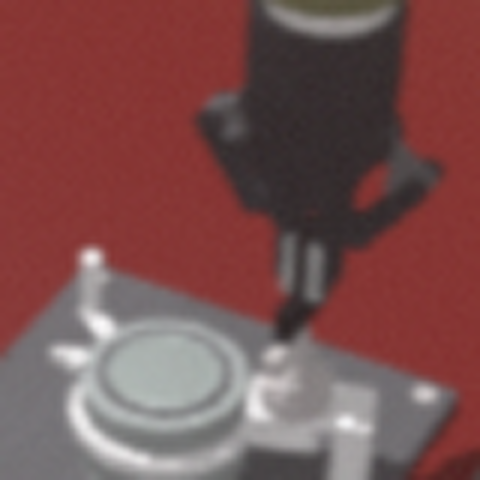

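c5: the bar is now end-on, dark from (300,295) to (280,340), so it turned with the gripper. The side load of -12.6 N in y means my axis estimate is off by 1–2 mm. I'll ease off in y and lower into the notch.

Emit:
arm_command([
  [[0,-0.06,0,0,0,0],[0,-0.06,0,0,0,0],[0.1,-0.06,0,0,0,0],[0.15,-0.06,0,0,0,0],[0.2,-0.06,0,0,0,0],[0.24,-0.06,0,0,0,0],[0.24,-0.06,0,0,0,0],[0.24,-0.06,0,0,0,0]],
])

```text
time_s: 8.75
position: [0.4617, 0.0011, 0.1288]
tool_rot: [[-0.003, -0.3, 0.954], [-0.002, 0.954, 0.3], [-1.0, -0.001, -0.004]]
ft_force: [-4.6, -7.9, -5.7]
grip_width: 0.0057
```

```bash
python3 go.py .462 .003 .129 107.5
```

```text
[-0.006, 0.069, 0.033, -0.003, -0.037, 0.011]
pos [0.4617 0.0011 0.1288] yaw 107.48 F [-4.6 -7.9 -5.7] w 0.0057 t 8.75
```

Emit:
arm_command([
  [[0.03,-0.05,0,0,0,0],[0.05,-0.05,0,0,0,0],[0.05,-0.05,0,0,0,0]],
])

```text
time_s: 9.05
position: [0.462, 0.0006, 0.1284]
tool_rot: [[-0.003, -0.301, 0.954], [-0.001, 0.954, 0.301], [-1.0, -0.0, -0.003]]
ft_force: [-7.3, -4.0, 4.7]
grip_width: 0.0056
```

```bash
python3 go.py .462 .003 .129 107.5
```

```text
[-0.023, 0.093, 0.03, -0.001, -0.03, 0.002]
pos [0.462  0.0006 0.1284] yaw 107.49 F [-7.3 -4.   4.7] w 0.0056 t 9.05
```

The handle now rests on the notch floor: the force turned upward at 11 mm lift. Releasing and rising.

Emit:
arm_command([
  [[0,0,0,0,0,0],[0,0,0,0,0,0],[0,0,0,0,0,0],[0,0,0,0,0,0],[0,0,0,0,0,0],[-0.5,0,0,0,0,0],[-1.5,0,0,0,0,0],[-2.6,0,0,0,0,0],[-3,0,0,0,0,0],[-3,0,0,0,0,0]],
], jaw=0.4)

```text
time_s: 10.05
position: [0.4638, 0.0009, 0.2035]
tool_rot: [[0.002, -0.303, 0.953], [-0.001, 0.953, 0.303], [-1.0, -0.001, 0.002]]
ft_force: [0.7, 0.6, -0.7]
grip_width: 0.0514
```

```bash
python3 go.py .40 .003 .20 107.5; python3 - <<'E'
from h import *
d=avg("scene",3); a=crop(d,235,100,80,100,6);cv2.imwrite("pics/c6.png",a)
E
```

```text
[0.134, 0.856, -2.406, 0.025, 0.02, 0.012]
pos [0.4638 0.0009 0.2035] yaw 107.65 F [ 0.7  0.6 -0.7] w 0.0514 t 10.05
```

View pics/c6.png

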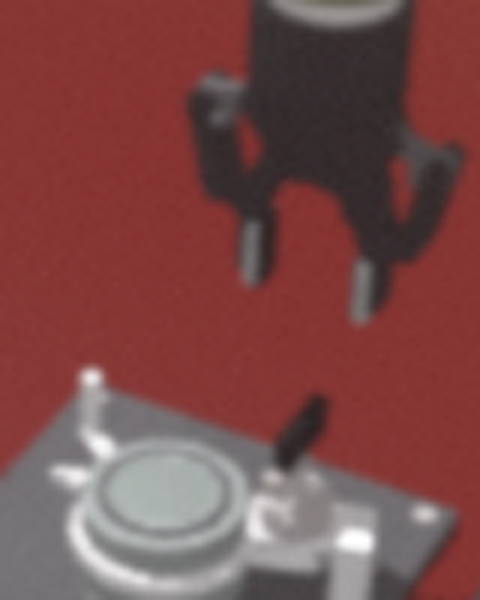

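c6: the handle stays raised and twisted by itself (dark bar from (320,400) to (285,465)). Now to the lever post.

```bash
python3 go.py .4825 -.139 .19 -15.2
```

```text
[0.455, -5.577, -0.948, 20.474, -0.022, 0.012]
pos [0.4628 0.001  0.2015] yaw 107.64 F [-0.9  0.4  0.1] w 0.0509 t 10.2
```

Emit:
arm_command([
  [[0.2,-2,-0.3,1.4,0,0],[0.4,-4,-0.7,2.8,0,0],[0.45,-5.58,-0.95,4.2,0,0],[0.45,-5.58,-0.95,5.6,0,0],[0.45,-5.58,-0.95,7,0,0],[0.45,-5.58,-0.95,8.4,0,0],[0.45,-5.58,-0.95,9.8,0,0],[0.45,-5.58,-0.95,11.2,0,0],[0.45,-5.58,-0.95,12.6,0,0],[0.45,-5.58,-0.95,14,0,0]],
])

```text
time_s: 11.2
position: [0.4826, -0.139, 0.1901]
tool_rot: [[-0.002, 0.918, 0.395], [0.001, 0.395, -0.918], [-1.0, -0.002, -0.002]]
ft_force: [-0.3, 0.5, 0.9]
grip_width: 0.0512
```

Emit:
arm_command([
  [[0,0,0,1.4,0,0],[0,0,0,2.8,0,0],[0,0,0,4.2,0,0],[0,0,0,5.6,0,0],[0,0,0,6.47,0,0],[0,0,0,6.47,0,0],[0,0,0,6.47,0,0]],
])

```text
time_s: 11.9
position: [0.4828, -0.1391, 0.1907]
tool_rot: [[-0.001, 0.966, -0.259], [0.001, -0.259, -0.966], [-1.0, -0.001, -0.0]]
ft_force: [-0.5, -0.0, -0.1]
grip_width: 0.0513
```

```bash
python3 go.py .4825 -.139 .082 -15.2
```

```text
[4.346, -0.006, 0.001, 0.03, -0.004, 0.014]
pos [ 0.4828 -0.1391  0.1907] yaw -15.02 F [-0.5 -0.  -0.1] w 0.0513 t 11.9
```

Emit:
arm_command([
  [[1,0,0,0,0,0],[2,0,0,0,0,0],[3,0,0,0,0,0],[3.7,0,0,0,0,0],[4.35,0,0,0,0,0],[4.35,0,0,0,0,0],[4.35,0,0,0,0,0]],
])

```text
time_s: 12.6
position: [0.4831, -0.1393, 0.0829]
tool_rot: [[-0.0, 0.965, -0.261], [0.0, -0.261, -0.965], [-1.0, -0.0, -0.0]]
ft_force: [-0.1, 0.1, 0.7]
grip_width: 0.0515
```

Emit:
arm_command([
  [[0,0,0,0,0,0],[0,0,0,0,0,0],[0,0,0,0,0,0],[0,0,0,0,0,0],[0,0,0,0,0,0],[0,0,0,0,0,0],[0,0,0,0,0,0],[0,0,0,0,0,0]],
], jaw=1, newtons=20)

```text
time_s: 13.4
position: [0.484, -0.1395, 0.0842]
tool_rot: [[0.003, 0.965, -0.262], [-0.001, -0.262, -0.965], [-1.0, 0.003, 0.0]]
ft_force: [-0.3, 2.2, 11.0]
grip_width: -0.0002
```

```bash
python3 go.py .4825 -.139 .082 -15.2
python3 - <<'E'
from rig import sensors
import numpy as np
from scipy.spatial.transform import Rotation as Ro
s=sensors.observe();R=s["tool_rot"];p=s["position"];C=np.array([.5063,-.0518]);q=p[:2]-C
print("r,ang",np.hypot(*q),np.degrees(np.arctan2(q[1],q[0])))
for a in range(4,45,4):
    M=Ro.from_euler('z',a,degrees=True).as_matrix()[:2,:2]
    d=np.r_[C+M@q-p[:2],0]; print(a,np.round(R.T@d/.025,2), -a/6)
E
```

```text
[0.087, -0.061, -0.003, 0.006, 0.004, -0.032]
pos [ 0.484  -0.1395  0.0842] yaw -15.16 F [-0.3  2.2 11. ] w -0.0002 t 13.4
r,ang 0.09046267385822308 -104.30330118986781
4 [ 0.    0.25 -0.01] -0.6666666666666666
8 [ 0.    0.5  -0.04] -1.3333333333333333
12 [ 0.    0.75 -0.09] -2.0
16 [ 0.    1.   -0.16] -2.6666666666666665
20 [ 0.    1.23 -0.24] -3.3333333333333335
24 [ 0.    1.47 -0.33] -4.0
28 [ 0.01  1.69 -0.45] -4.666666666666667
32 [ 0.01  1.91 -0.58] -5.333333333333333
36 [ 0.01  2.12 -0.72] -6.0
40 [ 0.01  2.31 -0.88] -6.666666666666667
44 [ 0.01  2.5  -1.05] -7.333333333333333
```

```bash
python3 - <<'E'
from h import *
d=avg("scene",3); a=crop(d,205,110,90,90,6.5);cv2.imwrite("pics/c7.png",a)
E
```

```text
(no output)
```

View pics/c7.png

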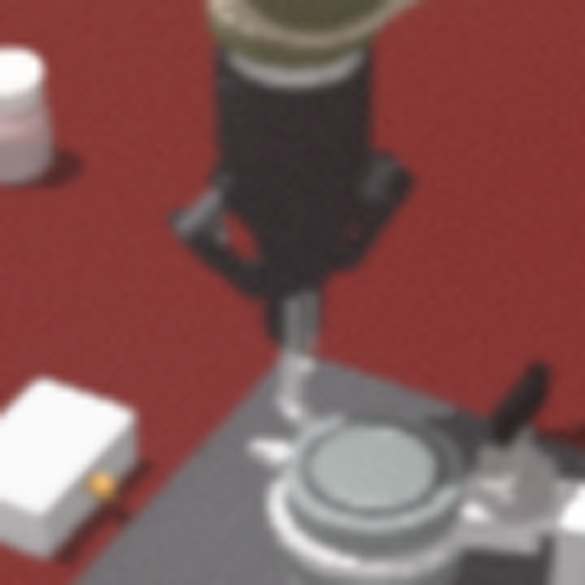

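c7: finger tips end near (300,347), with most of the post still visible below them (down to about (292,405)). I'll compare that with projections.

```bash
python3 - <<'E'
from h import *
d=get_image("scene")
for n,X in dict(tip=[.484,-.1395,.0592],tcp=[.484,-.1395,.0842],posttop=[.4825,-.139,.085],postlever=[.4825,-.139,.047]).items():
    print(n,(proj(d,X)[0]-[205,110]+.5)*6.5)
print(sensors.observe()["joint_efforts"].round(1))
E
```

```text
tip [293.0229338  384.90623564]
tcp [293.13493555 346.37412243]
posttop [295.9992135  344.37347085]
postlever [295.78134105 402.6314476 ]
[ -0.8 -37.9 -14.9  -0.3  -0.3  -0. ]
```

```bash
python3 - <<'E'
from h import *
d=get_image("scene")
for z in(.1756,.1876,.2006): print("c3",z,(proj(d,[.461,.0054,z])[0]-[215,100]+.5)*5.4)
for z in(.0927,.1037,.1177): print("c4",z,(proj(d,[.4621,.003,z])[0]-[235,120]+.5)*7)
y=np.array([-.3,.953,0])*.0285
for sg in(1,-1):
  for z in(.1785,.1905,.2035): print("c6",sg,z,(proj(d,np.array([.4638,.0009,z])+sg*y)[0]-[235,100]+.5)*6)
E
```

```text
c3 0.1756 [394.98628433 314.51897417]
c3 0.1876 [396.2941672  297.17044007]
c3 0.2006 [397.72704012 278.13821292]
c4 0.0927 [355.23440742 414.40139112]
c4 0.1037 [356.64596136 395.42972802]
c4 0.1177 [358.46254848 370.98469087]
c6 1 0.1785 [360.06406866 360.86203684]
c6 1 0.1905 [361.78487399 341.48659518]
c6 1 0.2035 [363.67014796 320.22800528]
c6 -1 0.1785 [258.45493081 325.42929027]
c6 -1 0.1905 [259.52988872 306.14924588]
c6 -1 0.2035 [260.70771797 285.00092684]
```

By the pictures the fingertips sit at about TCP height rather than 25 mm ahead. The shut fingers are resting on the post's top, and the +11 N agrees. I'll rise, open, and go about 16 mm deeper than before.

Emit:
arm_command([
  [[-0.6,0,0,0,0,0],[-1.2,0,0,0,0,0],[-1.2,0,0,0,0,0]],
])

```text
time_s: 13.95
position: [0.4838, -0.1396, 0.1143]
tool_rot: [[0.003, 0.965, -0.261], [-0.002, -0.261, -0.965], [-1.0, 0.004, 0.001]]
ft_force: [1.0, 0.5, 0.6]
grip_width: -0.0
```

Emit:
arm_command([
  [[0,0,0,0,0,0],[0,0,0,0,0,0],[0,0,0,0,0,0],[0,0,0,0,0,0],[0,0,0,0,0,0]],
], jaw=0.5)

```text
time_s: 14.45
position: [0.4829, -0.1392, 0.1124]
tool_rot: [[-0.0, 0.965, -0.262], [0.0, -0.262, -0.965], [-1.0, -0.001, -0.0]]
ft_force: [-0.3, -0.0, -0.0]
grip_width: 0.0427
```

```bash
python3 go.py .4825 -.139 .068 -15.2; python3 - <<'E'
from h import *
d=avg("scene",3); a=crop(d,205,100,90,90,6.5);cv2.imwrite("pics/c8.png",a)
p=sensors.observe()["position"]
for z in(0,.025): print((proj(d,p-[0,0,z])[0]-[205,100]+.5)*6.5)
y=np.array([.965,-.26,0])*.022
for sg in(1,-1): 
  for z in(0,.025): print(sg,z,(proj(d,p+sg*y-[0,0,z])[0]-[205,100]+.5)*6.5)
E
```

```text
[1.778, -0.018, -0.003, 0.005, -0.001, 0.005]
pos [ 0.4829 -0.1392  0.1124] yaw -15.17 F [-0.3 -0.  -0. ] w 0.0427 t 14.45
[295.1094369  365.94393944]
[294.96935091 405.49186092]
1 0 [255.68757736 377.79596316]
1 0.025 [256.00642288 417.4360798 ]
-1 0 [334.07839832 354.23874792]
-1 0.025 [333.49086279 393.69156367]
```

View pics/c8.png

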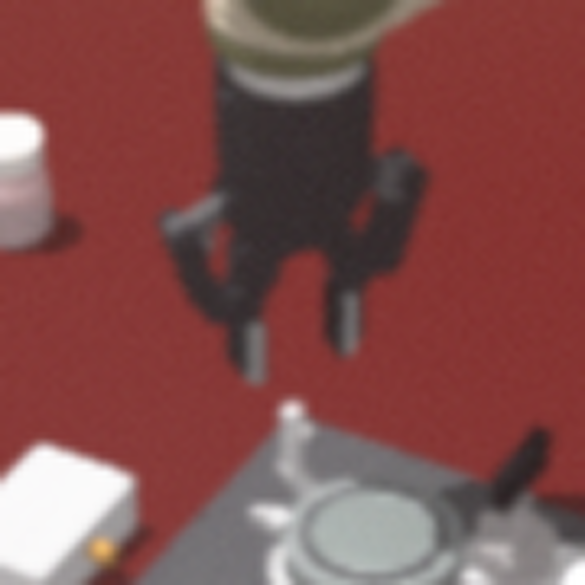

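c8: the tips at (252,383) and (347,355) project to TCP height, which confirms it. The post top at (291,408) lies between the fingers.

Emit:
arm_command([
  [[0.6,0,0,0,0,0],[1.2,0,0,0,0,0],[1.6,0,0,0,0,0],[1.8,0,0,0,0,0],[1.8,0,0,0,0,0],[1.8,0,0,0,0,0]],
])

```text
time_s: 15.2
position: [0.4832, -0.1394, 0.0681]
tool_rot: [[0.001, 0.965, -0.262], [-0.0, -0.262, -0.965], [-1.0, 0.001, 0.0]]
ft_force: [-0.0, -0.1, 0.2]
grip_width: 0.0427
```

Emit:
arm_command([
  [[0,0,0,0,0,0],[0,0,0,0,0,0],[0,0,0,0,0,0],[0,0,0,0,0,0],[0,0,0,0,0,0],[0,0,0,0,0,0],[0,0,0,0,0,0]],
], jaw=1, newtons=20)

```text
time_s: 15.9
position: [0.4832, -0.1394, 0.068]
tool_rot: [[0.001, 0.965, -0.262], [-0.0, -0.262, -0.965], [-1.0, 0.001, 0.0]]
ft_force: [-0.3, 0.2, 5.6]
grip_width: 0.0089
```

```bash
cat > arc.py <<'E'
from rig import sensors
import numpy as np
from scipy.spatial.transform import Rotation as Ro
s=sensors.observe();R=s["tool_rot"];p=s["position"];C=np.array([.5063,-.0518]);q=p[:2]-C
print("pos",p.round(4),"F",s["ft_force"].round(1),"w",s["grip_width"],"t",s["time_s"])
print("r,ang",np.hypot(*q),np.degrees(np.arctan2(q[1],q[0])))
for a in (3,6,9,12,15,18,21):
    d=np.r_[C+Ro.from_euler('z',a,degrees=True).as_matrix()[:2,:2]@q-p[:2],0]; print(a,np.round(R.T@d/.025,2), -a/6)
E
python3 arc.py
```

```text
pos [ 0.4832 -0.1394  0.068 ] F [-0.3  0.2  5.6] w 0.008899162311530599 t 15.9
r,ang 0.09055411458533592 -104.77805049917039
3 [ 0.    0.19 -0.01] -0.5
6 [ 0.    0.38 -0.02] -1.0
9 [ 0.    0.57 -0.05] -1.5
12 [ 0.    0.75 -0.08] -2.0
15 [ 0.    0.94 -0.13] -2.5
18 [ 0.    1.12 -0.18] -3.0
21 [ 0.    1.3  -0.25] -3.5
```

Emit:
arm_command([
  [[0,0.19,-0.01,-0.5,0,0],[0,0.38,-0.02,-1,0,0],[0,0.57,-0.05,-1.5,0,0],[0,0.75,-0.08,-2,0,0],[0,0.94,-0.13,-2.5,0,0],[0,1.12,-0.18,-3,0,0],[0,1.3,-0.25,-3.5,0,0],[0,1.3,-0.25,-3.5,0,0]],
])

```text
time_s: 16.7
position: [0.5168, -0.1422, 0.0681]
tool_rot: [[0.002, 0.995, 0.102], [-0.001, 0.102, -0.995], [-1.0, 0.001, 0.001]]
ft_force: [1.4, -2.1, 4.6]
grip_width: 0.009
```

```bash
python3 arc.py
```

```text
pos [ 0.5168 -0.1422  0.0681] F [ 1.4 -2.1  4.6] w 0.008964456100453308 t 16.7
r,ang 0.09104370910129639 -83.35829706575932
3 [ 0.    0.19 -0.01] -0.5
6 [ 0.    0.38 -0.03] -1.0
9 [ 0.    0.57 -0.05] -1.5
12 [ 0.    0.76 -0.09] -2.0
15 [ 0.    0.94 -0.14] -2.5
18 [ 0.    1.12 -0.19] -3.0
21 [ 0.    1.3  -0.26] -3.5
```

Turning freely. Now 15° more, then a check.

Emit:
arm_command([
  [[0,0.19,-0.01,-0.5,0,0],[0,0.38,-0.03,-1,0,0],[0,0.57,-0.05,-1.5,0,0],[0,0.76,-0.09,-2,0,0],[0,0.94,-0.14,-2.5,0,0],[0,1.06,-0.17,-2.83,0,0],[0,1.06,-0.17,-2.83,0,0],[0,1.06,-0.17,-2.83,0,0]],
])

```text
time_s: 17.5
position: [0.5426, -0.1355, 0.0681]
tool_rot: [[0.002, 0.922, 0.386], [-0.001, 0.386, -0.922], [-1.0, 0.002, 0.002]]
ft_force: [2.5, -4.6, 4.8]
grip_width: 0.0085
```

```bash
python3 arc.py
```

```text
pos [ 0.5426 -0.1355  0.0681] F [ 2.5 -4.6  4.8] w 0.008535264180374522 t 17.5
r,ang 0.09119520985847548 -66.54286606103499
3 [ 0.    0.19 -0.01] -0.5
6 [ 0.    0.38 -0.02] -1.0
9 [ 0.    0.57 -0.05] -1.5
12 [ 0.    0.76 -0.09] -2.0
15 [ 0.    0.94 -0.14] -2.5
18 [ 0.    1.12 -0.19] -3.0
21 [ 0.    1.3  -0.26] -3.5
```

Emit:
arm_command([
  [[0,0,0,0,0,0],[0,0,0,0,0,0],[0,0,0,0,0,0],[0,0,0,0,0,0],[-0.5,0,0,0,0,0],[-1.5,0,0,0,0,0],[-3,0,0,0,0,0],[-4.5,-1,1,0,0,0],[-5,-3,2,0,0,0],[-5,-5,3,0,0,0]],
], jaw=0.6)

```text
time_s: 18.5
position: [0.4649, -0.2427, 0.1952]
tool_rot: [[0.004, 0.921, 0.389], [-0.003, 0.389, -0.921], [-1.0, 0.002, 0.005]]
ft_force: [0.3, -0.7, 0.2]
grip_width: 0.0345
```

Emit:
arm_command([
  [[0,-2,1,0,0,0],[0,-4,2,0,0,0],[0,-4,2,0,0,0],[0,-4,2,0,0,0]],
])

```text
time_s: 18.9
position: [0.3914, -0.3275, 0.193]
tool_rot: [[0.0, 0.923, 0.385], [-0.0, 0.385, -0.923], [-1.0, 0.0, 0.001]]
ft_force: [0.1, -0.4, -0.6]
grip_width: 0.0337
```

```bash
python3 arc.py|head -1; python3 - <<'E'
from h import *
t=avg("top",6); s=avg("scene",6)
a=crop(t,270,185,50,50,8); b=crop(s,225,155,50,50,8); cv2.imwrite("pics/c9.png",np.hstack([a,b]))
np.savez("last.npz",t=t["img"],s=s["img"])
E
```

```text
pos [ 0.3914 -0.3275  0.193 ] F [ 0.1 -0.4 -0.6] w 0.033722728375744464 t 18.9
```

View pics/c9.png

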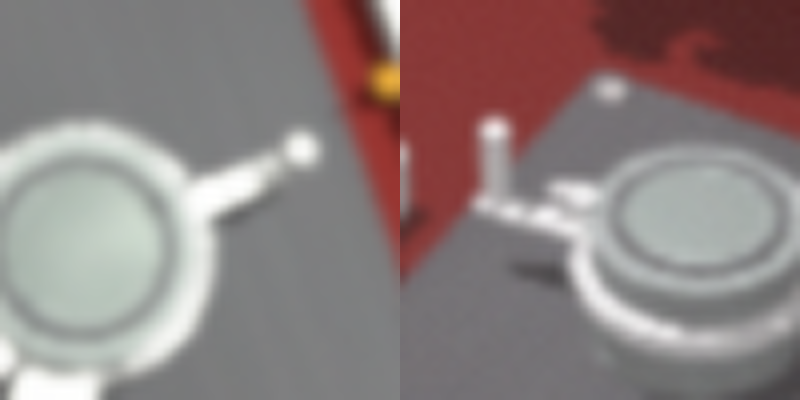

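c9: left (top): post top at (302,148), pointer and lever nearly overlapping below it. Right (scene): post top (493,128), pointer tip (550,186). Nearly lined up; measuring both angles.

```bash
cat > ang.py <<'E'
from h import *
t=get_image("top"); s=get_image("scene")
T=np.load("last.npz")["t"].max(2).astype(float); S=np.load("last.npz")["s"].max(2).astype(float)
c1=cv2.imread("pics/c1.png").max(2).astype(float)
def cen(I,x,y,r,th):
    yy,xx=np.mgrid[:I.shape[0],:I.shape[1]]; w=np.clip(I-th,0,None)*((xx-x)**2+(yy-y)**2<r*r); return np.array([(w*xx).sum(),(w*yy).sum()])/w.sum()
f=lambda p,x0,y0,k:(np.array(p)+.5)/k-.5+[x0,y0]
pt=cen(T,*f((302,148),270,185,8),3,150); ps=cen(S,*f((93,128),225,155,8),2.2,165)
print("post px",pt,ps,"old est",f((302,148),270,185,8),f((93,128),225,155,8))
# old post top, same method
p0=f(cen(c1,464,332,14,180),228,165,5.7)
# lens centre: dark annulus/top circle from c1 by Hough
g=cv2.GaussianBlur(c1,(0,0),3).astype(np.uint8)
H=cv2.HoughCircles(g[190:400,190:400].copy(),cv2.HOUGH_GRADIENT,1,200,param1=60,param2=15,minRadius=50,maxRadius=95)
print("hough",H); lc=[190+H[0,0,0],190+H[0,0,1]]
C=plane(t,[f(lc,228,165,5.7)],.07)[0,:2]; print("lens C",C)
A=lambda p,C:np.degrees(np.arctan2(*(p[:2]-C)[::-1]))
# pointer ridge in c1: brightness-weighted centre across at several radii
for C in(C,np.array([.506,-.0517])):
    for r in(.052,.056,.060,.063):
        th=np.radians(np.arange(-84,-48,.5)); X=np.c_[C[0]+r*np.cos(th),C[1]+r*np.sin(th),0*th+.064]
        u=((proj(t,X)-[228,165]+.5)*5.7-.5).astype(np.float32)
        v=cv2.remap(c1.astype(np.float32),u[:,:1].copy(),u[:,1:].copy(),1)[:,0]; w=np.clip(v-150,0,None); print(r,"ptr ang",(w*np.degrees(th)).sum()/w.sum(),v.max())
    print("C",C,"post now",A(plane(t,[pt],.085)[0],C),"post old",A(plane(t,[p0],.085)[0],C),"scene now",A(plane(s,[ps],.085)[0],C),"ptr tip scene",A(plane(s,[f((150,186),225,155,8)],.064)[0],C))
E
python3 ang.py
```

```text
post px [307.11934901 203.17088608] [236.30571429 170.83428571] old est [307.3125 203.0625] [236.1875 170.5625]
hough [[[107.5 105.5  93.3]]]
lens C [ 0.50384464 -0.05180823]
0.052 ptr ang -64.8035439973723 253.0
0.056 ptr ang -64.29456683540376 252.03125
0.06 ptr ang -64.41647202110934 238.28125
0.063 ptr ang -64.49854285861042 225.375
C [ 0.50384464 -0.05180823] post now -65.48483727671065 post old -105.26610817918292 scene now -64.00595160770129 ptr tip scene -63.50123704407198
0.052 ptr ang -67.22954045299718 253.0
0.056 ptr ang -66.44401484097725 250.34375
0.06 ptr ang -66.38467737953435 236.23438
0.063 ptr ang -66.38047937623136 219.125
C [ 0.506  -0.0517] post now -66.7546809613116 post old -106.57498823906556 scene now -65.23463338452738 ptr tip scene -65.16639071955036
```

```bash
python3 - <<'E'
from h import *
s=avg("scene",4); t=avg("top",4); cv2.imwrite("pics/c10.png",np.hstack([crop(s,215,150,100,100,4),crop(t,230,165,100,100,4)]))
E
```

```text
(no output)
```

View pics/c10.png

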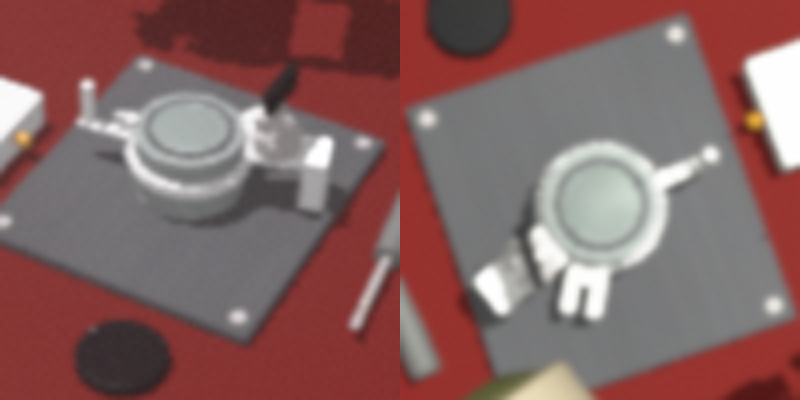

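c10: the handle bar is still up and turned (left, (282,88)). The post (right, (710,154)) lies in line with the pointer, and the plate, cap, box and screwdriver look unmoved. Handing in.

```bash
python3 -c "
from rig import workorder; print(workorder.close_job())"
```

```text
the job is handed in; nothing more can be done
None
```

I handed the job in at about 20 s on the robot's clock. The plunger is up in its rest notch and the lever is lined up under the pointer; no verdict was reported.

- **Plunger:** I pulled the T-handle up 17 mm, twisted it about 69° (1.2 rad) anticlockwise and set it down in the rest notch. The tool felt the notch floor take the load at about 11 mm lift. After release, and again in the last pictures, the handle was still up and turned.
- **Iris ring:** I gripped the lever post lightly and swung it about 39° anticlockwise, then let go and backed away. The last angles agree to within about 0.4°:

| Camera | Post | Pointer |
|---|---|---|
| Top | -66.8° | -66.4° |
| Scene | -65.2° | -65.2° |

- **Disagreements:**
  - **Camera angles:** the two cameras differ by about 1.5° in absolute angle.
  - **Lens centre:** a circle fit to the lens centre was about 2 mm off the plate centre, so I used the plate centre.
  - **Fingertips:** they stood at about TCP height, not 25 mm ahead as the interface text says. The T-handle was therefore gripped near its top. My first try at the post closed on its top with about 11 N, so I rose, opened and gripped it deeper.
- **Side load:** the handle twist reached about 13 N sideways because my axis estimate was 1–2 mm off. I eased it off before lowering.
- **Other things on the bench:** nothing showed contact with the fixed rings or the pointer. The lens cap, test box and screwdriver looked unmoved in the last pictures; I did not check the other bystanders again.

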